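# Morning check of the four balances

### The arm

A 6-joint arm with a two-finger parallel gripper is mounted at the origin on the work surface. World frame = base frame: x ahead of the robot, y to its left, z up, the work surface at z = 0. Lengths are in m, angles in rad, forces in N, time in s.
With the tool pointing down it reaches from about 0.35 to 0.975 m from the base axis. Payload 4.9 kg.
Tool frame: the origin (TCP) lies at the very end of the fingers, on their centre line; the grasp point (between the pads) lies 19 mm behind it; z points along the fingers, y is the line along which they close (so a half turn about z gives the same grasp; the last joint's range is limited). The gripper opens to 85 mm and grips with 20 to 120 N. Pads are 22 mm wide; open, the fingers measure 114 mm over their backs; the gripper's body (76 mm by 85 mm) begins 54 mm behind the grasp point. The pads swing forward as they close: fully open they stand 13 mm farther back than shut.
Start: joints at [-1.279, 0.053, 1.613, -0, 1.476, -0.119], TCP at [0.25, -0.573, 0.231] pointing down, gripper open.
Joint ranges: [-3.01, 3.01], [-1.01, 2.22], [0.06, 2.58], [-1.02, 4.17], [0.09, 2.62], [-3.14, 3.14]. Speed limits (rad/s): [2.57, 2.57, 3.14, 3.14, 3.14, 3.14].

### API

Orientations are given as a rotation vector (axis times angle).
In Python, from station import ctrl, imaging gives the robot as it stands.
- The arm moves only by the tool play_rows, never from a script. Its argument "series" is a list of rows, each a list of 3 entries, a list of its own where there are three numbers: the opening, from 0 (shut) to 1 (fully open), then the shift along the tool's x, y, z each as a share of 0.05 m, from -1 to 1, then the turn, a rotation vector about the tool's x, y, z each as a share of 8 degrees, from -1 to 1. In form: [[grip, [dx, dy, dz], [ax, ay, az]], ...]. A call has 1 to 8 rows; each row shifts and turns the commanded pose from where the row before left it, along the tool's axes as they then stand; what a row does not reach is not made up. A row lasts 1/8 s, in which the tool goes at most 62.5 mm and 10.7 degrees, less where a joint would pass 70% of its speed; a pose out of reach is approached as far as the arm can. A call with a number of a shift or a turn outside -1 to 1 is refused whole. A call with a gripper value outside its range is refused whole. The fingers move at their own pace and stop on an object; "force" is the grip in N (left out, the last holds). Time passes only in rows, so rows that do not move let the fingers close. It gives the time, the measured TCP pose, the force, the opening and the grip force at its end, in the units of the state.
- ctrl.get_obs(): the state, without advancing time (a new reading comes with each control period).
- imaging.get_image(name): name is "side" or "top" or "wrist"; returns a dict with "color" (480x640x3 uint8, blue, green, red), "fx", "fy", "cx", "cy" (pixels), "D" ([k1, k2, p1, p2, k3] as OpenCV has them; the pictures are not rectified), "extrinsics" (4x4, takes a point from world to camera coordinates); the wrist camera has in their place "hand_eye" (4x4, takes a point from camera to tool coordinates, whose origin is the TCP and whose axes are the flange's). Camera axes: x right, y down, z forward; pixel columns grow to the right and rows downward; lengths in m; the calibration is good to about 2 mm. A picture is of the moment at which its call begins: read the wrist's pose just before it. There is no depth.
- ctrl.finish_job(): hands the job in; it is judged then, once.
The state is a dict: "t": time; "q": joint angles; "dq": joint speeds; "effort": joint torques, N m; "tool_pos": TCP position; "tool_rot": TCP orientation; "contact_force": force on the tool from outside, world axes, zero at the start; "wrist_torque": the same for the moment, N m; "opening": finger opening in m; "grip_force": force on a finger pad.
Only numpy, scipy, OpenCV 4.12 (cv2) and the standard library are available. Lean on these libraries where they do the work, as an engineer would, in place of code of your own. Each camera call takes 0.05 s, during which the arm holds its last target. There are 200 camera calls.

### The job

Do the morning check of the balances: stand one steel check weight (the ones with a knob) upright in the middle of each pan, the smallest weight on the smallest balance and so on up to the largest weight on the largest balance. Work in that order, from the smallest to the largest, and set each one down gently; all four stay on their pans. The plain steel slug and the little glass bottle standing among the weights are not part of the check: leave them where they are.

Things in the scene. Friction and masses are not known exactly. Their poses are not given: they have to be found in the camera images.
- weight1_center (a point): The smallest check weight, loose, bare steel, about 0.09 kg: an upright cylinder 22 mm in diameter with straight sides up to 24 mm, then a narrow neck and a knob 15 mm wide; 36 mm tall in all. This point is on its axis, half-way up (18.0 mm above its underside); z points up along the axis. It can be gripped across the cylinder or the knob.
- weight2_center (a point): The second smallest check weight, loose, bare steel, about 0.20 kg: an upright cylinder 30 mm in diameter with straight sides up to 31 mm, then a narrow neck and a knob 20 mm wide; 46 mm tall in all. This point is on its axis, half-way up (23.0 mm above its underside); z points up along the axis. It can be gripped across the cylinder or the knob.
- weight3_center (a point): The second largest check weight, loose, bare steel, about 0.42 kg: an upright cylinder 39 mm in diameter with straight sides up to 39 mm, then a narrow neck and a knob 27 mm wide; 58 mm tall in all. This point is on its axis, half-way up (29.0 mm above its underside); z points up along the axis. It can be gripped across the cylinder or the knob.
- weight4_center (a point): The largest check weight, loose, bare steel, about 0.82 kg: an upright cylinder 50 mm in diameter with straight sides up to 49 mm, then a narrow neck and a knob 34 mm wide; 72 mm tall in all. This point is on its axis, half-way up (36.0 mm above its underside); z points up along the axis. It can be gripped across the cylinder or the knob.
- balance1_pan (a point): The smallest balance, white, fixed to the bench: 72 wide, 112 deep (mm), with a flat steel round pan 56 mm on its rear part and, towards the robot, a lower control panel with a display. The pan is the highest part of the balance. This point is the middle of the pan's top face, 30 mm above the bench; z up, x from the display towards the pan (away from the robot).
- balance2_pan (a point): The second smallest balance, white, fixed to the bench: 92 wide, 135 deep (mm), with a flat steel round pan 74 mm on its rear part and, towards the robot, a lower control panel with a display. The pan is the highest part of the balance. This point is the middle of the pan's top face, 38 mm above the bench; z up, x from the display towards the pan (away from the robot).
- balance3_pan (a point): The second largest balance, white, fixed to the bench: 112 wide, 159 deep (mm), with a flat steel round pan 94 mm on its rear part and, towards the robot, a lower control panel with a display. The pan is the highest part of the balance. This point is the middle of the pan's top face, 44 mm above the bench; z up, x from the display towards the pan (away from the robot).
- balance4_pan (a point): The largest balance, white, fixed to the bench: 134 wide, 185 deep (mm), with a flat steel square pan 114 by 114 mm on its rear part and, towards the robot, a lower control panel with a display. The pan is the highest part of the balance. This point is the middle of the pan's top face, 52 mm above the bench; z up, x from the display towards the pan (away from the robot).
- slug_mid (a point): A plain steel test slug, loose: a cylinder 34 mm in diameter and 32 mm tall without any knob. Not a check weight; it stays where it is. This point is its middle, half-way up. It and the glass bottle stand among the check weights in one loose row on a thin dark mat (its top level with the bench), about 85 mm from one to the next along y (at least 60 mm between axes); in front of and behind the row (along x) each thing has 40 mm or more free.
- jar_mid (a point): A small glass weighing bottle with a knobbed glass lid, loose, 41 mm in diameter and 46 mm tall. It stays where it is. This point is its middle, 22 mm above its underside.
There are look-alikes about, which are no part of the job. What is shaped like the part that bears weight2_center but orange or red is not meant.

How it is judged:
By the outcome, as a careful person would: the job done as asked, in the order asked, and still so for the second after the job is handed in, with the robot touching nothing.
It also fails if it takes over 99 s, if anything falls off the work surface, if the arm or the gripper's body presses on something with over 40 N, if the wrist force passes 120 N, or if a joint passes its speed limit or range.

## Working session

There is one attempt and no reset: what is moved stays moved. The work goes in short steps, Python scripts to look and compute and a tool call to move; the robot and the scene stay as the last step left them, time stands still between calls to the robot, and variables do not carry over. Pictures are saved under pics/ and viewed, at most 14 in all, crops included, and the job is handed in when it is done.

Besides the shell and the picture viewer there is one more tool, called after "Emit:" as name(argument=value, ...) on one line, values as JSON. play_rows: Moves the arm, as the interface text tells. Shift numbers are shares of 0.05 m and turn numbers shares of 8 degrees, none past 1 either way. Its arguments: {"type":"object","properties":{"series":{"type":"array"},"force":{"type":"number"}},"required":["series"]}

```bash
mkdir -p pics; ls; python3 - <<'E'
from station import ctrl, imaging
import cv2,numpy as np
np.set_printoptions(precision=4,suppress=True)
o=ctrl.get_obs(); print(o)
for n in ("top","side"):
    d=imaging.get_image(n); cv2.imwrite(f"pics/{n}0.png",d["color"])
    print(n,d["fx"],d["fy"],d["cx"],d["cy"],d["D"]); print(d["extrinsics"])
E
```

```text
pics
{'t': 0.0, 'q': array([-1.279 ,  0.0533,  1.6143,  0.    ,  1.476 , -0.119 ]), 'dq': array([ 0.0002,  0.0016, -0.0012,  0.0004,  0.0003, -0.0002]), 'effort': array([ -0.    , -39.3683, -37.0178,   0.    ,   0.0072,  -0.    ]), 'tool_pos': array([ 0.2494, -0.5724,  0.2301]), 'tool_rot': array([-3.0735, -0.6403,  0.0003]), 'contact_force': array([-0.0557,  0.047 , -1.1878]), 'wrist_torque': array([-0.0202, -0.0347,  0.0078]), 'grip_force': 0.0, 'opening': 0.08549954053417509}
top 540.2043007648581 540.2043007648581 315.7279557115574 242.5057481193463 [-0.008  0.     0.     0.     0.   ]
[[ 0.1044 -0.9945 -0.0013 -0.0473]
 [-0.9687 -0.1014 -0.2264  0.586 ]
 [ 0.2251  0.0249 -0.974   0.9689]
 [ 0.      0.      0.      1.    ]]
side 466.84584054064635 466.84584054064635 322.796400178654 242.33328340231125 [-0.0342  0.      0.      0.      0.    ]
[[ 0.976  -0.2176  0.0109 -0.5581]
 [-0.1572 -0.7379 -0.6564  0.1204]
 [ 0.1509  0.6389 -0.7544  0.7601]
 [ 0.      0.      0.      1.    ]]
```

View pics/top0.png

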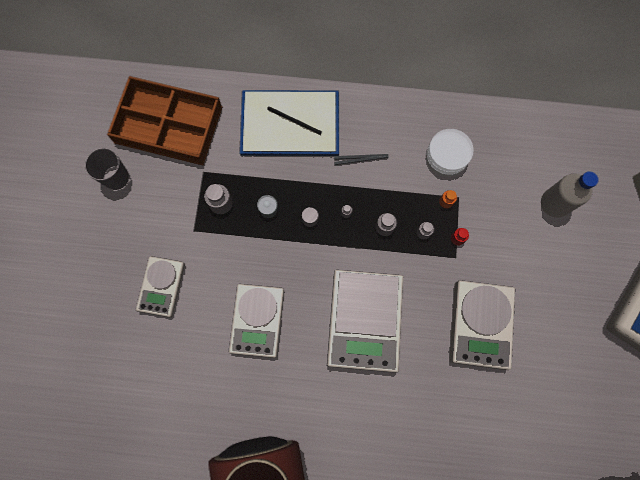

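View pics/side0.png

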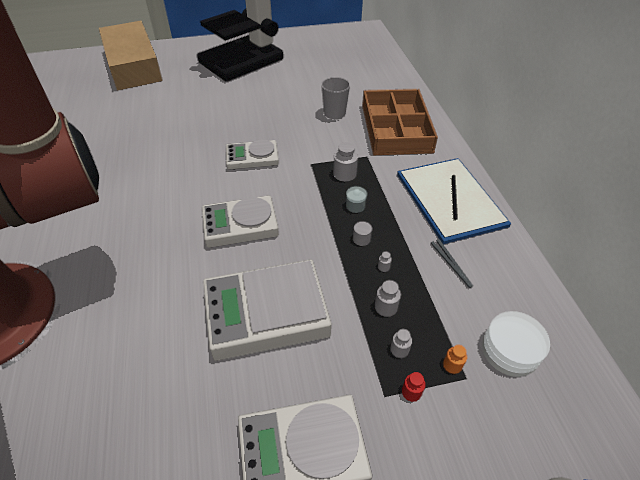

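The top view shows the mat row from left to right:
- weight4 (217,193)
- bottle (267,205)
- slug (310,215)
- weight1 (347,210)
- weight3 (387,222)
- weight2 (427,229)

The orange and red decoys are at (450,198) and (461,236). The pans are b1 (161,274), b2 (258,307), b4 square (366,303) and b3 (487,310). The side view agrees.

```bash
cat > h.py <<'E'
import cv2,numpy as np
np.set_printoptions(precision=4,suppress=True)
def cast(d,uv,z,T=None):
    """pixel -> world point on plane z; T = world->camera"""
    T=d["extrinsics"] if T is None else T
    K=np.array([[d["fx"],0,d["cx"]],[0,d["fy"],d["cy"]],[0,0,1]])
    n=cv2.undistortPoints(np.array([[uv]],float),K,np.array(d["D"],float))[0,0]
    R,t=T[:3,:3],T[:3,3]; c=-R.T@t; r=R.T@np.array([n[0],n[1],1])
    return c+r*(z-c[2])/r[2]
E
python3 - <<'E'
from station import imaging
from h import *
d=imaging.get_image("top"); im=d["color"]
g=cv2.cvtColor(im,cv2.COLOR_BGR2GRAY)
for n,uv,z in [("w1",(347,208),.036),("w2",(427,227),.046),("w3",(387,219),.058),("w4",(215,190),.072),("slug",(310,215),.032)]:
    print(n,cast(d,uv,z))
for n,uv,z in [("b1",(161,274),.03),("b2",(258,307),.038),("b3",(487,310),.044),("b4",(366,303),.052)]:
    print(n,cast(d,uv,z))
a=cv2.resize(im[170:260,190:350],(800,450),interpolation=cv2.INTER_CUBIC)
cv2.imwrite("pics/mat.png",a)
a=cv2.resize(im[175:255,330:480],(800,427),interpolation=cv2.INTER_CUBIC)
cv2.imwrite("pics/mat2.png",a)
w=imaging.get_image("wrist");print(w["hand_eye"],w["fx"],w["cx"],w["cy"],w["D"])
E
```

```text
w1 [ 0.6722 -0.0402  0.036 ]
w2 [ 0.6467 -0.2003  0.046 ]
w3 [ 0.6513 -0.1194  0.058 ]
w4 [0.6709 0.2207 0.072 ]
slug [0.6511 0.0323 0.032 ]
b1 [0.5015 0.3106 0.03  ]
b2 [0.4564 0.1118 0.038 ]
b3 [ 0.4956 -0.3241  0.044 ]
b4 [ 0.4839 -0.0927  0.052 ]
[[-0.0007 -0.9482 -0.3177  0.0822]
 [ 1.     -0.0009  0.0006 -0.0014]
 [-0.0008 -0.3177  0.9482 -0.1421]
 [ 0.      0.      0.      1.    ]] 348.933949379006 309.70066313037955 237.994051325814 [-0.0607  0.      0.      0.      0.    ]
```

View pics/mat2.png

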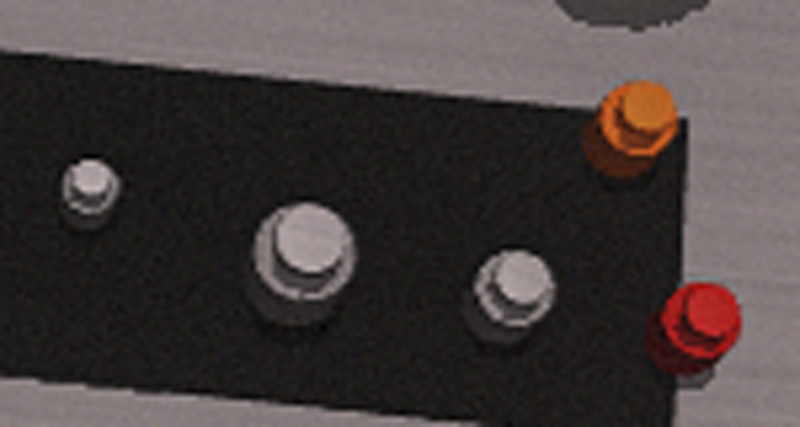

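The mat crop shows knob-top centres, in full-image pixels, of w1 (347.3,207.8), w3 (388,220.6) and w2 (428.3,227). The decoys are at the right end. Next I measure the pans and w4.

```bash
python3 - <<'E'
from station import imaging
from h import *
d=imaging.get_image("top"); im=d["color"]
for n,uv,z in [("w1",(347.3,207.8),.036),("w2",(428.3,227),.046),("w3",(388,220.6),.058)]: print(n,cast(d,uv,z))
g=cv2.cvtColor(im,cv2.COLOR_BGR2GRAY)
for n,(u,v),z in [("b1",(161,274),.03),("b2",(258,307),.038),("b3",(487,310),.044),("b4",(366,303),.052)]:
    m=np.uint8(abs(cv2.GaussianBlur(g,(5,5),0).astype(int)-int(np.median(g[v-6:v+7,u-6:u+7])))<14)
    m=cv2.morphologyEx(m,cv2.MORPH_OPEN,np.ones((3,3)))
    _,l,s,c=cv2.connectedComponentsWithStats(m,connectivity=4)
    k=l[v,u]; cn=max(cv2.findContours(np.uint8(l==k),0,2)[0],key=cv2.contourArea)
    e=cv2.minAreaRect(cn); print(n,e,cast(d,e[0],z), np.median(g[v-6:v+7,u-6:u+7]))
a=np.hstack([cv2.resize(im[y-40:y+40,x-40:x+40],(400,400),interpolation=cv2.INTER_CUBIC) for x,y in[(217,193),(161,274)]])
cv2.imwrite("pics/c.png",a)
E
```

```text
w1 [ 0.6726 -0.0407  0.036 ]
w2 [ 0.6469 -0.2029  0.046 ]
w3 [ 0.6482 -0.1216  0.058 ]
b1 ((159.5, 273.5), (25.0, 29.0), 90.0) [0.5022 0.3137 0.03  ] 145.0
b2 ((256.0000305175781, 306.5000305175781), (36.06244659423828, 38.890869140625), 45.0) [0.457  0.1157 0.038 ] 161.0
b3 ((486.5000305175781, 309.5), (50.91168212890625, 45.25482940673828), 45.0) [ 0.4965 -0.3231  0.044 ] 139.0
b4 ((368.35589599609375, 302.37353515625), (65.19202423095703, 60.360145568847656), 4.39870548248291) [ 0.4856 -0.0971  0.052 ] 163.0
```

View pics/c.png

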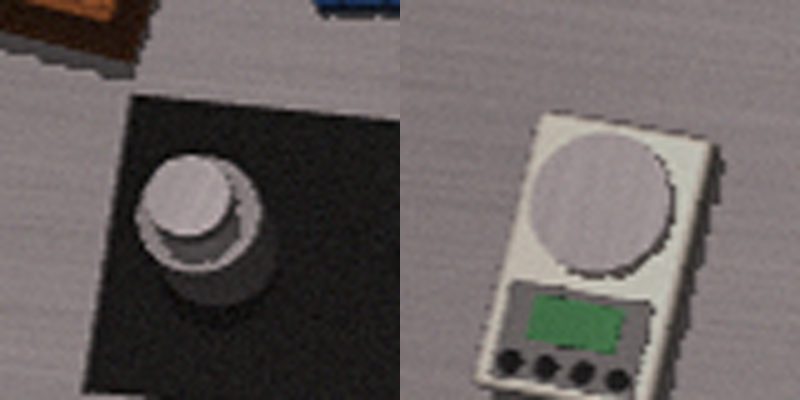

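Emit:
play_rows(series=[[1,[0,0,0],[0,0,-1]],[1,[0,0,0],[0,0,-1]],[1,[0,0,0],[0,0,-1]],[1,[0,0,0],[0,0,-1]],[1,[0,0,0],[0,0,-1]],[1,[0,0,0],[0,0,-1]],[1,[0,0,0],[0,0,-1]],[1,[0,0,0],[0,0,-1]]], force=40)

```text
t: 1.25
tool_pos: [0.2495, -0.5729, 0.2311]
tool_rot: [-2.263, -2.178, -0.0]
contact_force: [0.2, -0.2, 1.1]
opening: 0.0854
grip_force: 0.0
```

w4's knob top is at (214.6,192) and b1's pan centre at (161,274.8). I'll refine both with the wrist camera, which gives about 1 mm per pixel.

Emit:
play_rows(series=[[1,[0.95,0.77,0],[0,0,-0.28]],[1,[0.95,0.77,0],[0,0,0]],[1,[0.95,0.77,0],[0,0,0]],[1,[0.95,0.77,0],[0,0,0]],[1,[0.95,0.77,0],[0,0,0]],[1,[0.95,0.77,0],[0,0,0]],[1,[0.95,0.77,0],[0,0,0]],[1,[0.95,0.77,0],[0,0,0]]])

```text
t: 2.25
tool_pos: [0.5619, -0.194, 0.2314]
tool_rot: [2.225, 2.217, 0.0]
contact_force: [0.6, -0.9, -0.4]
opening: 0.0855
grip_force: 0.0
```

Emit:
play_rows(series=[[1,[0.5,0,0],[0,0,0]],[1,[0,0,0],[0,0,0]],[1,[0,0,0],[0,0,0]]])

```text
t: 2.62
tool_pos: [0.5608, -0.1714, 0.2313]
tool_rot: [2.226, 2.216, -0.001]
contact_force: [-0.6, -0.1, 0.3]
opening: 0.0853
grip_force: 0.0
```

```bash
cat >> h.py <<'E'
from scipy.spatial.transform import Rotation as Ro
def wrist(name):
    from station import ctrl,imaging
    o=ctrl.get_obs(); d=imaging.get_image("wrist"); cv2.imwrite(f"pics/{name}.png",d["color"])
    B=np.eye(4); B[:3,:3]=Ro.from_rotvec(o["tool_rot"]).as_matrix(); B[:3,3]=o["tool_pos"]
    d["extrinsics"]=np.linalg.inv(B@d["hand_eye"]); d["fy"]=d["fx"]
    import pickle; pickle.dump(d,open(f"{name}.pkl","wb")); print(o["t"],o["tool_pos"],o["tool_rot"],o["opening"]); return d
def proj(d,p):
    K=np.array([[d["fx"],0,d["cx"]],[0,d["fy"],d["cy"]],[0,0,1]]);T=d["extrinsics"]
    return cv2.projectPoints(np.array([p],float),cv2.Rodrigues(T[:3,:3])[0],T[:3,3],K,np.array(d["D"],float))[0].ravel()
E
python3 -c "
from h import *
d=wrist('w0')
for p in [(.6726,-.0407,.036),(.647,-.203,.046),(.648,-.1216,.058),(.4965,-.323,.044),(.485,-.095,.052)]: print(proj(d,p))"
```

```text
2.625 [ 0.5608 -0.1714  0.2313] [ 2.226   2.2165 -0.0006] 0.08525243692279161
[434.1029  66.7156]
[396.2677 242.0566]
[407.0017 160.5306]
[252.8746 343.4502]
[223.9533 130.3573]
```

View pics/w0.png

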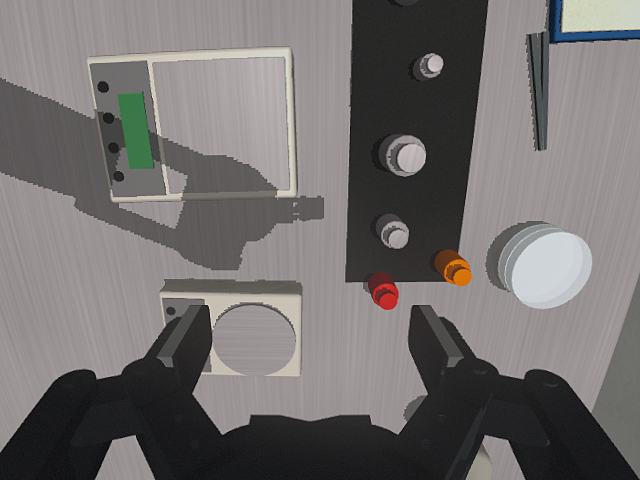

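The wrist view shows:
- w1 knob (432,65)
- w3 (409,158)
- w2 (397,238)
- b3 pan (253,340)
- b4 pan corners (150,62), (288,56), (296,188), (163,196)

These agree with the top view to 2–4 px. Now the left half.

Emit:
play_rows(series=[[1,[0.9,-0.1,0],[0,0,0]],[1,[0.9,-0.1,0],[0,0,0]],[1,[0.9,-0.1,0],[0,0,0]],[1,[0.9,-0.1,0],[0,0,0]],[1,[0.9,-0.1,0],[0,0,0]],[1,[0.9,-0.1,0],[0,0,0]],[1,[0,0,0],[0,0,0]],[1,[0,0,0],[0,0,0]]])

```text
t: 3.68
tool_pos: [0.5323, 0.0983, 0.2314]
tool_rot: [2.227, 2.215, -0.0]
contact_force: [-0.7, -0.2, -0.5]
opening: 0.0853
grip_force: 0.0
```

```bash
python3 -c "
from h import *
import pickle
d=pickle.load(open('w0.pkl','rb'))
for n,u,z in [('w1',(432,65),.036),('w2',(397,238),.046),('w3',(410,157),.058),('b3',(253,340),.044),('b4',(224,125.5),.052)]: print(n,cast(d,u,z))
d=wrist('w1')
for p in [(.6726,-.0407,.036),(.667,.2215,.072),(.5005,.3105,.030),(.4564,.1137,.038),(.485,-.095,.052)]: print(proj(d,p))"
```

```text
w1 [ 0.6706 -0.0393  0.036 ]
w2 [ 0.6474 -0.1987  0.046 ]
w3 [ 0.6505 -0.1185  0.058 ]
b3 [ 0.4969 -0.3184  0.044 ]
b4 [ 0.4853 -0.0908  0.052 ]
3.675 [0.5323 0.0983 0.2314] [ 2.2266  2.2155 -0.0004] 0.08530759513332478
[434.1506 328.1312]
[476.0212  70.7167]
[270.8224 -34.4969]
[231.9183 194.7378]
[269.1099 378.3305]
```

View pics/w1.png

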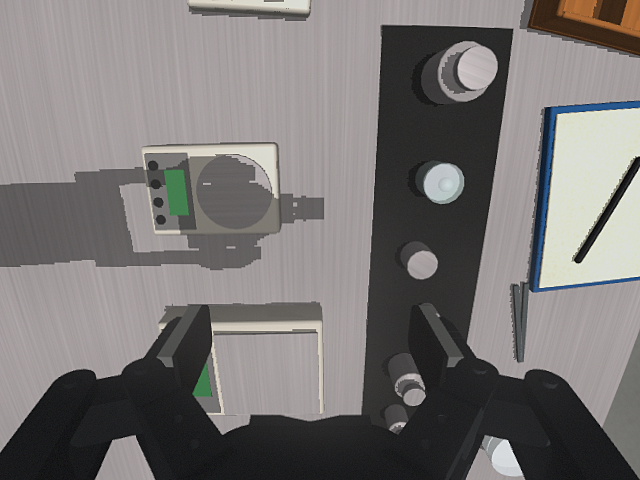

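w4's knob is at (477,68) and b2's pan at (234,191), both close to prediction. Now to w1 at (0.6716, -0.040).

Emit:
play_rows(series=[[0.6,[-0.69,0.7,0],[0,0,0]],[0.6,[-0.69,0.7,0],[0,0,0]],[0.6,[-0.69,0.7,0],[0,0,0]],[0.6,[-0.7,0.7,0],[0,0,0]],[0.6,[0,0,1],[0,0,0]],[0.6,[0,0,1],[0,0,0]],[0.6,[0,0,0.8],[0,0,0]],[0.6,[0,0,0],[0,0,0]]])

```text
t: 4.72
tool_pos: [0.6681, -0.041, 0.0863]
tool_rot: [-2.223, -2.209, 0.009]
contact_force: [-0.1, -0.5, -0.2]
opening: 0.0514
grip_force: 0.0
```

Emit:
play_rows(series=[[0.6,[0,0,0],[0,0,0]]])

```text
t: 4.85
tool_pos: [0.6726, -0.0409, 0.0933]
tool_rot: [2.226, 2.214, 0.002]
contact_force: [-0.0, 0.4, 0.3]
opening: 0.0515
grip_force: 0.0
```

```bash
python3 -c "
from h import *
d=wrist('w2')
print(proj(d,(.6716,-.04,.036)))"
```

```text
4.85 [ 0.6726 -0.0409  0.0933] [2.2257 2.214  0.0023] 0.0514798166295809
[307.9732 261.5356]
```

View pics/w2.png

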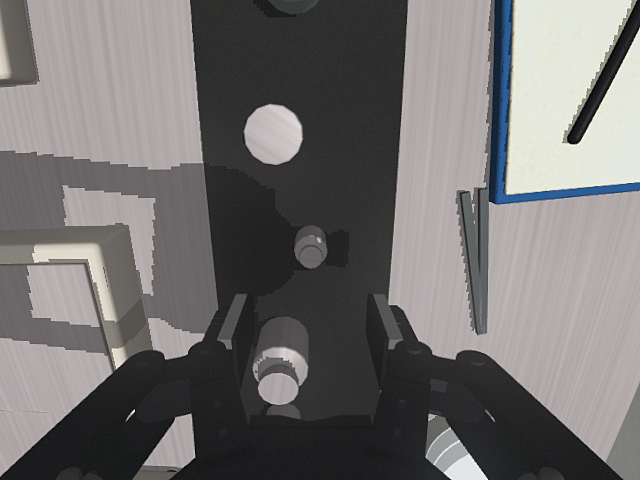

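w1's knob is at (311,257) against a prediction of (308,261.5), which is about 2 mm off in y. I descend and grip.

Emit:
play_rows(series=[[0.6,[0.04,0,0.7],[0,0,0]],[0.6,[0,0,0.7],[0,0,0]],[0.6,[0,0,0.36],[0,0,0]],[0.6,[0,0,0],[0,0,0]],[0,[0,0,0],[0,0,0]],[0,[0,0,0],[0,0,0]],[0,[0,0,0],[0,0,0]],[0,[0,0,0],[0,0,0]]], force=30)

```text
t: 5.9
tool_pos: [0.6733, -0.0379, 0.0058]
tool_rot: [2.223, 2.215, 0.004]
contact_force: [0.0, -0.7, 6.5]
opening: 0.0203
grip_force: 29.7
```

Emit:
play_rows(series=[[0,[0,0,0],[0,0,0]],[0,[0,0,0],[0,0,0]],[0,[0,0,-0.5],[0,0,0]],[0,[0,0,-0.7],[0,0,0]],[0,[0,0,0],[0,0,0]],[0,[0,0,0],[0,0,0]]])

```text
t: 6.65
tool_pos: [0.6708, -0.0375, 0.0624]
tool_rot: [-2.225, -2.216, 0.001]
contact_force: [-0.1, 0.0, -0.8]
opening: 0.0205
grip_force: 29.6
```

```bash
python3 -c "
from h import *
d=wrist('w3')
import pickle
o=pickle.load(open('w2.pkl','rb')); print('w1 from w2',cast(o,(311,257),.036))
o=pickle.load(open('w1.pkl','rb')); print('b2',cast(o,(234,191),.038),'w4',cast(o,(477,68),.072))"
```

```text
6.65 [ 0.6708 -0.0375  0.0624] [-2.225  -2.2164  0.0012] 0.020462886953755737
w1 from w2 [ 0.6735 -0.037   0.036 ]
b2 [0.4587 0.1174 0.038 ] w4 [0.6676 0.2236 0.072 ]
```

View pics/w3.png

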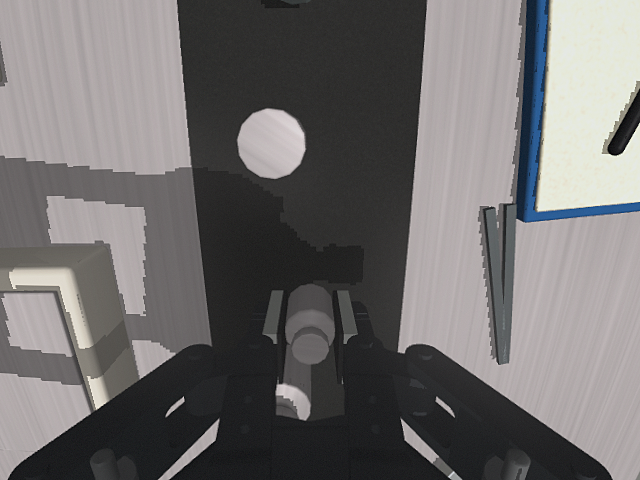

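w1 is held upright, with the knob at (310,345) in view. I lift it and take it near balance 1.

Emit:
play_rows(series=[[0,[0,0,-1],[0,0,0]],[0,[0,0,-1],[0,0,0]],[0,[0.87,-0.57,0],[0,0,0]],[0,[0.87,-0.57,0],[0,0,0]],[0,[0.87,-0.57,0],[0,0,0]],[0,[0.87,-0.57,0],[0,0,0]],[0,[0.87,-0.57,0],[0,0,0]],[0,[0.87,-0.57,0],[0,0,0]]])

```text
t: 7.7
tool_pos: [0.4994, 0.225, 0.1613]
tool_rot: [-2.225, -2.216, 0.004]
contact_force: [-0.1, 0.4, -0.9]
opening: 0.0207
grip_force: 29.7
```

Emit:
play_rows(series=[[0,[0,0,0],[0,0,0]],[0,[0,0,0],[0,0,0]]])

```text
t: 7.95
tool_pos: [0.5011, 0.2236, 0.162]
tool_rot: [-2.225, -2.217, 0.003]
contact_force: [0.1, 0.5, -0.4]
opening: 0.0206
grip_force: 29.7
```

```bash
python3 -c "
from h import *
import pickle
o=pickle.load(open('w3.pkl','rb')); print('held w1',cast(o,(310,345),.0926))
d=wrist('w4'); print(proj(d,(.5005,.3105,.03)))"
```

```text
held w1 [ 0.6708 -0.0348  0.0926]
7.95 [0.5011 0.2236 0.162 ] [-2.225  -2.2173  0.0031] 0.020631210798564104
[308.7916 116.2601]
```

View pics/w4.png

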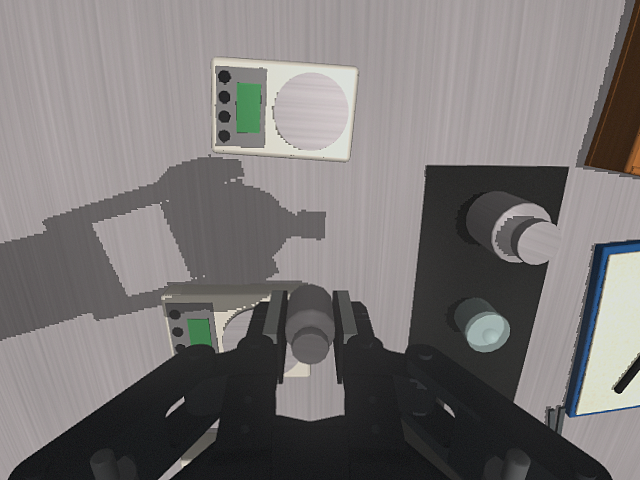

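The b1 pan is centred at (311.5,111.5). The target TCP is (0.5027, 0.3118), and contact is expected at TCP z ≈ 0.0355.

Emit:
play_rows(series=[[0,[0.6,0.03,0],[0,0,0]],[0,[0.6,0,0],[0,0,0]],[0,[0.56,0,0],[0,0,0]],[0,[0,0,0.8],[0,0,0]],[0,[0,0,0.8],[0,0,0]],[0,[0,0,0.7],[0,0,0]],[0,[0,0,0],[0,0,0]],[0,[0,0,0],[0,0,0]]])

```text
t: 9.0
tool_pos: [0.5048, 0.3117, 0.0496]
tool_rot: [2.227, 2.215, 0.002]
contact_force: [0.5, -0.9, 0.1]
opening: 0.0206
grip_force: 29.7
```

Emit:
play_rows(series=[[0,[0,-0.03,0.1],[0,0,0]],[0,[0,0,0.08],[0,0,0]],[0,[0,0,0.04],[0,0,0]],[0,[0,0,0],[0,0,0]],[0,[0,0,0],[0,0,0]]])

```text
t: 9.62
tool_pos: [0.5019, 0.3121, 0.0374]
tool_rot: [2.226, 2.217, 0.0]
contact_force: [0.9, 0.3, -1.0]
opening: 0.0204
grip_force: 29.7
```

Emit:
play_rows(series=[[0,[0,0,0.03],[0,0,0]],[0,[0,0,0],[0,0,0]],[0,[0,0,0],[0,0,0]]])

```text
t: 10.0
tool_pos: [0.5019, 0.312, 0.0359]
tool_rot: [2.226, 2.217, 0.0]
contact_force: [0.7, -0.6, -0.6]
opening: 0.0208
grip_force: 29.7
```

Emit:
play_rows(series=[[0,[0,0,0.02],[0,0,0]],[0,[0,0,0],[0,0,0]],[0,[0,0,0],[0,0,0]]])

```text
t: 10.38
tool_pos: [0.502, 0.3121, 0.0358]
tool_rot: [-2.226, -2.217, 0.0]
contact_force: [-2.7, -2.1, 4.9]
opening: 0.0203
grip_force: 30.3
```

Emit:
play_rows(series=[[0,[0,0,0.02],[0,0,0]],[0,[0,0,0],[0,0,0]],[0,[0,0,0],[0,0,0]]])

```text
t: 10.75
tool_pos: [0.502, 0.3121, 0.0358]
tool_rot: [-2.225, -2.217, 0.001]
contact_force: [-5.2, -2.3, 9.3]
opening: 0.0206
grip_force: 30.8
```

It touched down gently. I release, then lift straight up.

Emit:
play_rows(series=[[0.5,[0,0,-0.02],[0,0,0]],[0.5,[0,0,0],[0,0,0]],[0.5,[0,0,0],[0,0,0]],[0.5,[0,0,0],[0,0,0]],[0.5,[0,0,-0.6],[0,0,0]],[0.7,[0,0,-1],[0,0,0]],[0.7,[0,0,-1],[0,0,0]],[0.7,[-0.8,0,0],[0,0,0]]])

```text
t: 11.75
tool_pos: [0.5049, 0.2742, 0.1713]
tool_rot: [2.219, 2.218, 0.016]
contact_force: [0.2, -0.3, -0.9]
opening: 0.0599
grip_force: 0.0
```

Emit:
play_rows(series=[[0.7,[-0.8,0,0],[0,0,0]],[0.7,[0,0,0],[0,0,0]],[0.7,[0,0,0],[0,0,0]]])

```text
t: 12.12
tool_pos: [0.5015, 0.2323, 0.1647]
tool_rot: [-2.226, -2.216, -0.0]
contact_force: [0.2, 0.8, 0.3]
opening: 0.0598
grip_force: 0.0
```

```bash
python3 -c "
from h import *
d=wrist('w5'); print(proj(d,(.5027,.3145,.03)),proj(d,(.5027,.3145,.066)))
cv2.imwrite('pics/w5c.png',cv2.resize(d['color'][0:240,160:480],(640,480)))"
```

```text
12.125 [0.5015 0.2323 0.1647] [-2.2258 -2.2165 -0.0004] 0.05980826236586359
[310.7874 123.0271] [310.996  123.2374]
```

View pics/w5c.png

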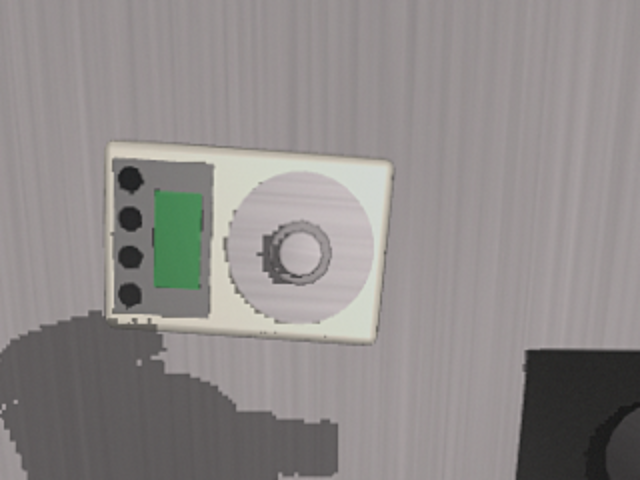

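w1 is upright and about 2 mm off-centre on the pan (crop (301,252) against (301.5,247.5)), which is fine. Next is w2 at (0.6475, -0.200).

Emit:
play_rows(series=[[0.7,[-0.96,0.33,0],[0,0,0]],[0.7,[-0.96,0.33,0],[0,0,0]],[0.7,[-0.96,0.33,0],[0,0,0]],[0.7,[-0.96,0.33,0],[0,0,0]],[0.7,[-0.96,0.33,0],[0,0,0]],[0.7,[-0.96,0.33,0],[0,0,0]],[0.7,[-0.96,0.33,0],[0,0,0]],[0.7,[-0.96,0.33,0],[0,0,0]]])

```text
t: 13.18
tool_pos: [0.6331, -0.153, 0.1645]
tool_rot: [-2.224, -2.218, -0.0]
contact_force: [0.7, 0.0, -0.2]
opening: 0.0599
grip_force: 0.0
```

Emit:
play_rows(series=[[0.7,[-0.96,0.3,0],[0,0,0]],[0.7,[0,0,0.7],[0,0,0]],[0.7,[0,0,0.7],[0,0,0]],[0.7,[0,0,0],[0,0,0]],[0.7,[0,0,0],[0,0,0]]])

```text
t: 13.8
tool_pos: [0.6479, -0.2002, 0.096]
tool_rot: [2.224, 2.217, 0.001]
contact_force: [0.2, -0.5, -0.2]
opening: 0.0596
grip_force: 0.0
```

```bash
python3 -c "
from h import *
d=wrist('w6'); im=d['color']
hsv=cv2.cvtColor(im,cv2.COLOR_BGR2HSV)
p=proj(d,(.6473,-.199,.046)); print(p)
x,y=map(int,p); cv2.imwrite('pics/w6c.png',cv2.resize(im[y-80:y+80,x-100:x+100],(600,480)));print(x,y)"
```

```text
13.8 [ 0.6479 -0.2002  0.096 ] [2.2237 2.2173 0.0009] 0.05960336285990052
[308.7841 265.808 ]
308 265
```

View pics/w6c.png

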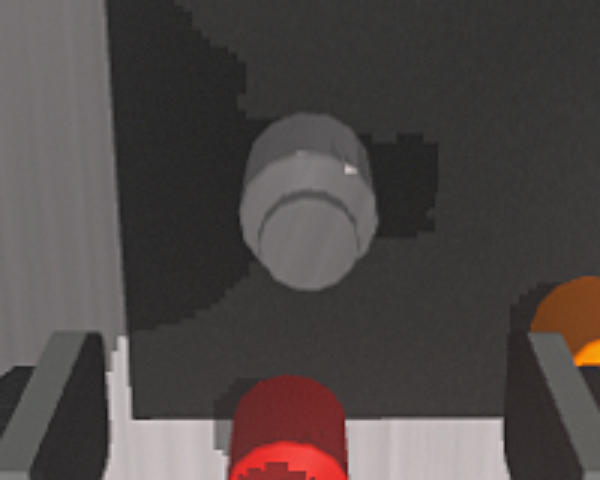

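w2's knob is at (310.7,265.3), within 2 px of prediction. I descend and grip.

Emit:
play_rows(series=[[0.7,[0.02,0,0.7],[0,0,0]],[0.7,[0,0,0.7],[0,0,0]],[0.7,[0,0,0.38],[0,0,0]],[0.7,[0,0,0],[0,0,0]],[0,[0,0,0],[0,0,0]],[0,[0,0,0],[0,0,0]],[0,[0,0,0],[0,0,0]],[0,[0,0,0],[0,0,0]]], force=40)

```text
t: 14.85
tool_pos: [0.6486, -0.2003, 0.0083]
tool_rot: [2.223, 2.214, 0.003]
contact_force: [1.5, 0.6, 6.5]
opening: 0.0287
grip_force: 40.4
```

Emit:
play_rows(series=[[0,[0,0,0],[0,0,0]],[0,[0,0,0],[0,0,0]],[0,[0,0,-0.5],[0,0,0]],[0,[0,0,-0.9],[0,0,0]],[0,[0,0,-0.9],[0,0,0]],[0,[0,0,0],[0,0,0]],[0,[0,0,0],[0,0,0]]])

```text
t: 15.72
tool_pos: [0.6459, -0.1992, 0.1193]
tool_rot: [-2.224, -2.216, 0.001]
contact_force: [-0.2, 0.2, -3.8]
opening: 0.0285
grip_force: 40.0
```

w2 is held. The target is b2 at TCP (0.458, 0.1165), with contact at z ≈ 0.046.

Emit:
play_rows(series=[[0,[0.9,-0.54,-0.2],[0,0,0]],[0,[0.9,-0.54,0],[0,0,0]],[0,[0.9,-0.54,0],[0,0,0]],[0,[0.9,-0.54,0],[0,0,0]],[0,[0.9,-0.54,0],[0,0,0]],[0,[0.9,-0.54,0],[0,0,0]],[0,[0.9,-0.54,0],[0,0,0]],[0,[0,0,0],[0,0,0]]])

```text
t: 16.73
tool_pos: [0.4555, 0.1182, 0.1277]
tool_rot: [-2.218, -2.219, 0.006]
contact_force: [-0.0, -0.5, -2.5]
opening: 0.0287
grip_force: 40.2
```

Emit:
play_rows(series=[[0,[0,0,0.6],[0,0,0]],[0,[0,0,0.6],[0,0,0]],[0,[0,0,0],[0,0,0]],[0,[0,0,0],[0,0,0]]])

```text
t: 17.23
tool_pos: [0.4594, 0.1157, 0.0709]
tool_rot: [-2.226, -2.216, 0.001]
contact_force: [0.4, 0.3, -2.2]
opening: 0.0286
grip_force: 40.3
```

Emit:
play_rows(series=[[0,[0.02,-0.02,0.25],[0,0,0]],[0,[0,0,0.15],[0,0,0]],[0,[0,0,0.04],[0,0,0]],[0,[0,0,0],[0,0,0]],[0,[0,0,0],[0,0,0]]])

```text
t: 17.85
tool_pos: [0.4584, 0.1172, 0.0492]
tool_rot: [2.225, 2.217, 0.001]
contact_force: [0.5, 0.0, -1.5]
opening: 0.0288
grip_force: 40.3
```

Emit:
play_rows(series=[[0,[0,0,0.04],[0,0,0]],[0,[0,0,0],[0,0,0]],[0,[0,0,0],[0,0,0]]])

```text
t: 18.23
tool_pos: [0.4581, 0.1172, 0.0468]
tool_rot: [2.226, 2.217, 0.0]
contact_force: [0.2, 0.0, -1.7]
opening: 0.0286
grip_force: 40.3
```

Emit:
play_rows(series=[[0,[0,0,0.02],[0,0,0]],[0,[0,0,0],[0,0,0]],[0,[0,0,0],[0,0,0]]])

```text
t: 18.6
tool_pos: [0.4583, 0.1172, 0.0463]
tool_rot: [2.226, 2.217, 0.0]
contact_force: [-2.4, -0.4, 3.8]
opening: 0.0284
grip_force: 40.8
```

Emit:
play_rows(series=[[0,[0,0,0.02],[0,0,0]],[0,[0,0,0],[0,0,0]],[0,[0,0,0],[0,0,0]]])

```text
t: 18.98
tool_pos: [0.4583, 0.1172, 0.0462]
tool_rot: [-2.225, -2.217, 0.001]
contact_force: [-6.0, -0.9, 10.9]
opening: 0.0288
grip_force: 41.7
```

Emit:
play_rows(series=[[0.6,[0,0,-0.02],[0,0,0]],[0.6,[0,0,0],[0,0,0]],[0.6,[0,0,0],[0,0,0]],[0.6,[0,0,0],[0,0,0]],[0.6,[0,0,-0.6],[0,0,0]],[0.8,[0,0,-1],[0,0,0]],[0.8,[0,0,-1],[0,0,0]],[0.8,[-0.8,0,0],[0,0,0]]])

```text
t: 19.98
tool_pos: [0.4611, 0.0781, 0.1815]
tool_rot: [2.216, 2.217, 0.012]
contact_force: [0.2, -0.6, -0.8]
opening: 0.0684
grip_force: 0.0
```

Emit:
play_rows(series=[[0.8,[-0.8,0,0],[0,0,0]],[0.8,[0,0,0],[0,0,0]],[0.8,[0,0,0],[0,0,0]]])

```text
t: 20.35
tool_pos: [0.4577, 0.0374, 0.1756]
tool_rot: [-2.226, -2.216, -0.0]
contact_force: [0.1, -0.1, 0.1]
opening: 0.0682
grip_force: 0.0
```

```bash
python3 -c "
from h import *
d=wrist('w7'); print(proj(d,(.4587,.1174,.038)))
cv2.imwrite('pics/w7c.png',cv2.resize(d['color'][0:240,160:480],(640,480)))"
```

```text
20.35 [0.4577 0.0374 0.1756] [-2.2257 -2.2164 -0.0002] 0.06824223992486854
[310.6082 126.0841]
```

View pics/w7c.png

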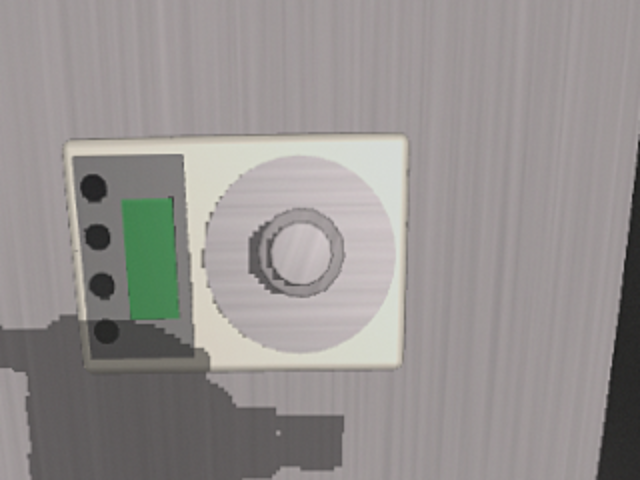

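w2 is centred on b2, with both weight and pan at crop (301,254). Next is w3 at (0.6495, -0.119).

Emit:
play_rows(series=[[0.8,[-0.78,0.96,0],[0,0,0]],[0.8,[-0.78,0.96,0],[0,0,0]],[0.8,[-0.78,0.96,0],[0,0,0]],[0.8,[-0.78,0.96,0],[0,0,0]],[0.8,[0,0,0],[0,0,0]],[0.8,[0,0,0.7],[0,0,0]],[0.8,[0,0,0],[0,0,0]],[0.8,[0,0,0],[0,0,0]]])

```text
t: 21.4
tool_pos: [0.6492, -0.1185, 0.1417]
tool_rot: [2.224, 2.218, 0.001]
contact_force: [0.4, -0.8, 0.0]
opening: 0.0681
grip_force: 0.0
```

```bash
python3 -c "
from h import *
d=wrist('w8'); im=d['color']; p=proj(d,(.6505,-.1185,.058)); print(p)
x,y=map(int,p); g=cv2.cvtColor(im,6)[y-70:y+70,x-70:x+70]
m=cv2.threshold(g,0,255,8)[1]
for c in cv2.findContours(m,0,2)[0]:
  if cv2.contourArea(c)>200: e=cv2.boundingRect(c); print(e[0]+x-70,e[1]+y-70,e[2:])
"
```

```text
21.4 [ 0.6492 -0.1185  0.1417] [2.224  2.2184 0.0006] 0.06812065184306866
[311.6966 248.1617]
288 215 (51, 51)
241 178 (19, 140)
```

Emit:
play_rows(series=[[0.8,[0,0.02,0.7],[0,0,0]],[0.8,[0,0,0.7],[0,0,0]],[0.8,[0,0,0.7],[0,0,0]],[0.8,[0,0,0.5],[0,0,0]],[0.8,[0,0,0],[0,0,0]],[0,[0,0,0],[0,0,0]],[0,[0,0,0],[0,0,0]],[0,[0,0,0],[0,0,0]]], force=60)

```text
t: 22.45
tool_pos: [0.6521, -0.1201, 0.0139]
tool_rot: [2.223, 2.215, 0.003]
contact_force: [-0.6, 0.7, 6.9]
opening: 0.0374
grip_force: 61.2
```

Emit:
play_rows(series=[[0,[0,0,0],[0,0,0]],[0,[0,0,0],[0,0,0]],[0,[0,0,0],[0,0,0]]])

```text
t: 22.82
tool_pos: [0.6521, -0.1201, 0.0139]
tool_rot: [2.223, 2.215, 0.003]
contact_force: [-0.7, 0.7, 6.0]
opening: 0.0371
grip_force: 61.2
```

Emit:
play_rows(series=[[0,[0,0,-0.5],[0,0,0]],[0,[0,0,-0.9],[0,0,0]],[0,[0,0,-0.9],[0,0,0]],[0,[0,0,0],[0,0,0]],[0,[0,0,0],[0,0,0]]])

```text
t: 23.45
tool_pos: [0.6488, -0.1192, 0.1236]
tool_rot: [-2.224, -2.215, 0.002]
contact_force: [-0.8, 0.2, -5.3]
opening: 0.0373
grip_force: 61.4
```

w3 is held. It goes to b3 at TCP (0.497, -0.3195).

Emit:
play_rows(series=[[0,[-0.8,-0.61,0],[0,0,0]],[0,[-0.8,-0.61,0],[0,0,0]],[0,[-0.8,-0.61,0],[0,0,0]],[0,[-0.8,-0.61,0],[0,0,0]],[0,[-0.8,-0.6,0],[0,0,0]],[0,[0,0,0],[0,0,0]],[0,[0,0,0.5],[0,0,0]],[0,[0,0,0.4],[0,0,0]]])

```text
t: 24.45
tool_pos: [0.4962, -0.3173, 0.0773]
tool_rot: [-2.222, -2.214, 0.0]
contact_force: [-0.5, -0.0, -4.5]
opening: 0.0369
grip_force: 61.9
```

Emit:
play_rows(series=[[0,[0,0,0],[0,0,0]],[0,[0,0,0],[0,0,0]],[0,[0,0,0],[0,0,0]]])

```text
t: 24.82
tool_pos: [0.4982, -0.3194, 0.082]
tool_rot: [2.224, 2.216, 0.0]
contact_force: [-0.3, 0.2, -4.2]
opening: 0.0371
grip_force: 61.9
```

Contact is expected at about 0.058, so I go to 0.061 and then creep.

Emit:
play_rows(series=[[0,[0,-0.02,0.2],[0,0,0]],[0,[0,0,0.15],[0,0,0]],[0,[0,0,0.07],[0,0,0]],[0,[0,0,0],[0,0,0]],[0,[0,0,0],[0,0,0]]])

```text
t: 25.45
tool_pos: [0.4966, -0.3191, 0.06]
tool_rot: [2.225, 2.217, 0.0]
contact_force: [0.4, -0.2, -4.1]
opening: 0.0374
grip_force: 61.9
```

Emit:
play_rows(series=[[0,[0,0,0.03],[0,0,0]],[0,[0,0,0],[0,0,0]],[0,[0,0,0],[0,0,0]]])

```text
t: 25.82
tool_pos: [0.4964, -0.319, 0.0584]
tool_rot: [2.226, 2.217, -0.0]
contact_force: [0.1, -0.0, -4.7]
opening: 0.037
grip_force: 61.9
```

Emit:
play_rows(series=[[0,[0,0,0.02],[0,0,0]],[0,[0,0,0],[0,0,0]],[0,[0,0,0],[0,0,0]]])

```text
t: 26.2
tool_pos: [0.4965, -0.3191, 0.058]
tool_rot: [2.226, 2.217, -0.0]
contact_force: [-3.0, 1.3, 1.4]
opening: 0.0373
grip_force: 62.4
```

Emit:
play_rows(series=[[0.75,[0,0,0],[0,0,0]],[0.75,[0,0,0],[0,0,0]],[0.75,[0,0,0],[0,0,0]],[0.75,[0,0,0],[0,0,0]],[0.75,[0,0,-0.6],[0,0,0]],[0.95,[0,0,-1],[0,0,0]],[0.95,[0,0,-1],[0,0,0]],[0.95,[0,0,0],[0,0,0]]])

```text
t: 27.2
tool_pos: [0.499, -0.3211, 0.1936]
tool_rot: [2.218, 2.209, 0.002]
contact_force: [-0.7, 0.2, 0.1]
opening: 0.0814
grip_force: 0.0
```

Emit:
play_rows(series=[[0.95,[0.9,0.3,0],[0,0,0]],[0.95,[0.9,0.3,0],[0,0,0]],[0.95,[0.9,0.3,0],[0,0,0]],[0.95,[0.9,0.3,0],[0,0,0]],[0.95,[0.9,0.3,0],[0,0,0]],[0.95,[0.9,0.3,0],[0,0,0]],[0.95,[0.9,0.3,0],[0,0,0]],[0.95,[0.9,0.3,0],[0,0,0]]])

```text
t: 28.2
tool_pos: [0.6175, 0.0421, 0.1858]
tool_rot: [-2.225, -2.216, 0.002]
contact_force: [0.5, -0.4, -1.1]
opening: 0.0808
grip_force: 0.0
```

Emit:
play_rows(series=[[0.95,[0.9,0.3,0],[0,0,0]],[0.95,[0.9,0.3,0],[0,0,0]],[0.95,[0.9,0.3,0],[0,0,0]],[0.95,[0.9,0.1,0],[0,0,0]],[0.95,[0,0,0],[0,0,0]],[0.95,[0,0,0],[0,0,0]]])

```text
t: 28.95
tool_pos: [0.668, 0.2199, 0.186]
tool_rot: [-2.225, -2.217, 0.003]
contact_force: [0.5, -1.6, -0.2]
opening: 0.0814
grip_force: 0.0
```

```bash
python3 -c "
from h import *
d=wrist('w9'); im=d['color']; p=proj(d,(.6676,.2236,.072)); print(p)
x,y=map(int,p); g=cv2.cvtColor(im,6)[y-90:y+90,x-90:x+90]
m=cv2.threshold(g,0,255,8)[1]
for c in cv2.findContours(m,0,2)[0]:
  if cv2.contourArea(c)>200: e=cv2.boundingRect(c); print(e[0]+x-90,e[1]+y-90,e[2:])
"
```

```text
28.95 [0.668  0.2199 0.186 ] [-2.2251 -2.2169  0.003 ] 0.08137389702151912
[309.5645 229.8624]
286 297 (42, 22)
219 281 (31, 38)
284 192 (55, 33)
219 139 (180, 180)
```

Emit:
play_rows(series=[[0.95,[0.05,0,0.7],[0,0,0]],[0.95,[0,0,0.7],[0,0,0]],[0.95,[0,0,0.7],[0,0,0]],[0.95,[0,0,0.7],[0,0,0]],[0.95,[0,0,0.6],[0,0,0]],[0.95,[0,0,0],[0,0,0]],[0.95,[0,0,0],[0,0,0]]], force=90)

```text
t: 29.88
tool_pos: [0.6694, 0.2222, 0.0188]
tool_rot: [2.226, 2.215, 0.002]
contact_force: [0.6, -0.3, 0.0]
opening: 0.0811
grip_force: 0.0
```

Emit:
play_rows(series=[[0,[0,0,0],[0,0,0]],[0,[0,0,0],[0,0,0]],[0,[0,0,0],[0,0,0]],[0,[0,0,0],[0,0,0]],[0,[0,0,0],[0,0,0]]])

```text
t: 30.5
tool_pos: [0.6698, 0.2232, 0.0198]
tool_rot: [2.225, 2.216, 0.004]
contact_force: [-1.0, -0.7, 6.1]
opening: 0.0474
grip_force: 94.7
```

Emit:
play_rows(series=[[0,[0,0,-0.4],[0,0,0]],[0,[0,0,-0.7],[0,0,0]],[0,[0,0,-0.7],[0,0,0]],[0,[0,0,-0.7],[0,0,0]],[0,[0,0,0],[0,0,0]],[0,[0,0,0],[0,0,0]]])

```text
t: 31.25
tool_pos: [0.6671, 0.2226, 0.1399]
tool_rot: [-2.224, -2.216, 0.005]
contact_force: [-1.2, -0.2, -8.6]
opening: 0.0477
grip_force: 94.8
```

w4 is held. It goes to b4 at TCP (0.485, -0.0915), with contact at z ≈ 0.072.

Emit:
play_rows(series=[[0,[-0.9,-0.52,0],[0,0,0]],[0,[-0.9,-0.52,0],[0,0,0]],[0,[-0.9,-0.52,0],[0,0,0]],[0,[-0.9,-0.52,0],[0,0,0]],[0,[-0.9,-0.52,0],[0,0,0]],[0,[-0.9,-0.52,0],[0,0,0]],[0,[-0.88,-0.52,0],[0,0,0]],[0,[0,0,0],[0,0,0]]])

```text
t: 32.25
tool_pos: [0.482, -0.0923, 0.1392]
tool_rot: [-2.228, -2.209, 0.005]
contact_force: [0.1, 0.7, -7.2]
opening: 0.0478
grip_force: 95.7
```

Emit:
play_rows(series=[[0,[0,0,0.5],[0,0,0]],[0,[0,0,0.4],[0,0,0]],[0,[0,0,0],[0,0,0]],[0,[0,0,0],[0,0,0]],[0,[0,0,0],[0,0,0]]])

```text
t: 32.88
tool_pos: [0.4861, -0.0905, 0.0983]
tool_rot: [2.224, 2.216, 0.001]
contact_force: [0.4, -0.7, -7.0]
opening: 0.0475
grip_force: 95.6
```

Emit:
play_rows(series=[[0,[-0.01,0,0.2],[0,0,0]],[0,[0,0,0.18],[0,0,0]],[0,[0,0,0.08],[0,0,0]],[0,[0,0,0],[0,0,0]],[0,[0,0,0],[0,0,0]]])

```text
t: 33.5
tool_pos: [0.4855, -0.0911, 0.0745]
tool_rot: [2.226, 2.217, 0.0]
contact_force: [-0.8, 0.2, -6.9]
opening: 0.0473
grip_force: 95.9
```

Emit:
play_rows(series=[[0,[0,0,0.03],[0,0,0]],[0,[0,0,0],[0,0,0]],[0,[0,0,0],[0,0,0]]])

```text
t: 33.88
tool_pos: [0.4854, -0.0909, 0.0729]
tool_rot: [2.226, 2.217, 0.0]
contact_force: [-0.6, -0.7, -7.5]
opening: 0.0472
grip_force: 95.9
```

Emit:
play_rows(series=[[0,[0,0,0.02],[0,0,0]],[0,[0,0,0],[0,0,0]],[0,[0,0,0],[0,0,0]]])

```text
t: 34.25
tool_pos: [0.4854, -0.091, 0.0719]
tool_rot: [2.226, 2.217, 0.0]
contact_force: [-0.6, -0.2, -6.9]
opening: 0.0477
grip_force: 96.0
```

Emit:
play_rows(series=[[0,[0,0,0.02],[0,0,0]],[0,[0,0,0],[0,0,0]],[0,[0,0,0],[0,0,0]]])

```text
t: 34.62
tool_pos: [0.4854, -0.091, 0.0718]
tool_rot: [-2.226, -2.217, 0.0]
contact_force: [-5.5, 2.1, 3.1]
opening: 0.0476
grip_force: 96.9
```

Emit:
play_rows(series=[[0.9,[0,0,-0.01],[0,0,0]],[0.9,[0,0,0],[0,0,0]],[0.9,[0,0,0],[0,0,0]],[0.9,[0,0,0],[0,0,0]],[0.9,[0,0,-0.6],[0,0,0]],[0.9,[0,0,-1],[0,0,0]],[0.9,[0,0,-1],[0,0,0]],[0.9,[0,0,-0.8],[0,0,0]]])

```text
t: 35.62
tool_pos: [0.4856, -0.0911, 0.2438]
tool_rot: [2.224, 2.216, 0.002]
contact_force: [0.1, -0.4, -0.5]
opening: 0.0769
grip_force: 0.0
```

Emit:
play_rows(series=[[0.9,[-0.9,-0.3,0],[0,0,0]],[0.9,[-0.9,-0.3,0],[0,0,0]],[0.9,[-0.9,-0.3,0],[0,0,0]],[0.9,[-0.9,-0.3,0],[0,0,0]],[0.9,[-0.9,-0.3,0],[0,0,0]],[0.9,[-0.9,-0.3,0],[0,0,0]],[0.9,[-0.9,-0.3,0],[0,0,0]],[0.9,[-0.9,-0.3,0],[0,0,0]]])

```text
t: 36.62
tool_pos: [0.3632, -0.452, 0.2413]
tool_rot: [2.226, 2.217, 0.0]
contact_force: [0.5, 0.0, -0.4]
opening: 0.0771
grip_force: 0.0
```

Emit:
play_rows(series=[[0.9,[-0.9,-0.3,0],[0,0,0]],[0.9,[0,0,0],[0,0,0]],[0.9,[0,0,0],[0,0,0]]])

```text
t: 37.0
tool_pos: [0.3488, -0.4951, 0.241]
tool_rot: [-2.226, -2.216, -0.001]
contact_force: [0.2, -0.1, 0.1]
opening: 0.0769
grip_force: 0.0
```

```bash
python3 -c "
from h import *
from station import imaging
im=imaging.get_image('top')['color']; cv2.imwrite('pics/end.png',cv2.resize(im[165:385,120:530],(800,429),interpolation=2))"
```

```text
(no output)
```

View pics/end.png

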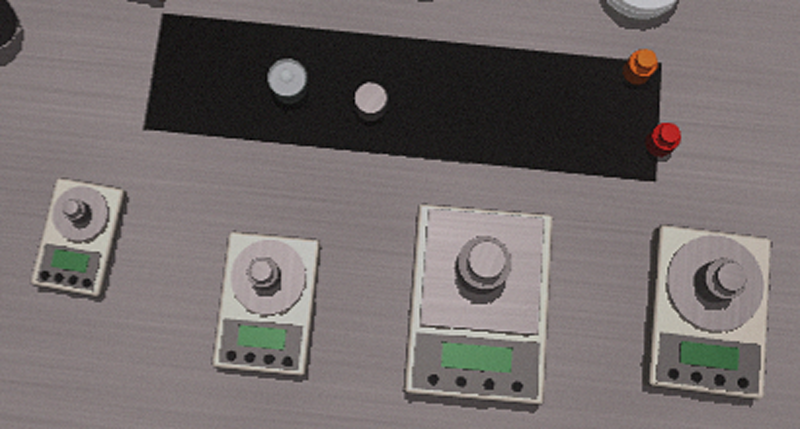

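The final top view shows all four weights upright on their pans, and the slug, bottle and decoys where they were. I'll check the centring of the knobs against the pans numerically.

```bash
python3 -c "
from h import *
from station import imaging
d=imaging.get_image('top')
for k,p,zp,h in [((75,208),(80.5,213),.03,.036),((263,270),(268,277),.038,.046),((731,276),(715,283),.044,.058),((488,259),(482,271),.052,.072)]:
  f=lambda q:(120+q[0]*.5125,165+q[1]*.5127)
  print((cast(d,f(k),zp+h)-cast(d,f(p),zp))[:2])"
```

```text
[-0.0007 -0.0049]
[0.0015 0.    ]
[0.0001 0.003 ]
[0.0024 0.0013]
```

```bash
python3 -c "
from station import ctrl
print(ctrl.finish_job())"
```

```text
the job is handed in; nothing more can be done
None
```

All four check weights stand upright near the middle of their pans, placed in order from smallest to largest. The smallest is the furthest off, by about 2–5 mm. The slug and bottle were left in place, and the job was handed in at about 37 s.

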